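# Lock a clevis pin with its sprung hairpin clip

## Task

The pin of the forked clevis on the bench has lost its lock: take the hairpin clip out of the aluminium parking block and push its straight leg straight down through the cross hole in the projecting end of the pin, until the sprung bowed leg has snapped round the shank and the clip sits fully home, then let go. The pin is stuck in its fork at no exact place, so feel along it for the hole with light touches and never force it: more than 40 N on the clip or the clevis bends something. Do not drop the clip, and leave everything else on the bench where it is.

Things in the scene. Friction and masses are not known exactly. Their poses are not given: they have to be found in the camera images.
- clip_loop (a point): Centre of the hairpin clip's top coil, where to grasp: 25 mm across (x, z), 10 mm thick along y; grip from above, fingers closing along y. Clip of bright 5 mm steel wire, 88.5 mm tall, 0.08 kg, upright in the block; wire plane x-z, z up. Straight leg 10 mm to -x, its round tip 76 mm below this point. Bowed leg at +x, its flared end 70 mm below.
- clip_seat (a point): Point on the axis of the clip's straight leg, 44 mm below and 10 mm to -x of the coil centre, 32 mm above the tip; same axes as clip_loop. When the clip is home this point lies on the pin's axis.
- clip_bow (a joint): Spread of the sprung bowed leg, rad: 0 at rest, about 0.07 while its tight throat passes the widest part of the shank, about 0 again once snapped round it. Spring 12 N m/rad about the coil. Going over the shank takes roughly 2 to 8 N down and pushes the clip sideways towards its +x; past the widest part it pulls itself down, and once home the bow meets the top of the shank and stops it.
- stand: Parking block of the clip: plain aluminium, 56 x 40 x 56 mm high on an 80 x 44 mm foot, fixed, origin under its centre, same yaw as the clip. A slot 46 mm deep and 8 mm wide holds the clip's legs: it comes out straight up, by more than 46 mm.
- clevis: Dark steel fork fixed to the bench, 76 mm high, with a plain steel pin 20 mm in diameter through it, 60 mm up. Origin on the bench under the outer face of the first lug; y along the pin from its projecting free end (-y) to the fork, z up. Base plate 64 mm wide in x, from 14 mm to -y of the origin.
- lug_face (a point): Point on the pin's axis at the outer face of the fork's first lug; axes as clevis. The pin projects to -y; its vertical cross hole (7 mm wide, 9.6 at its chamfer) is centred in x, 10 to 40 mm to -y of this point: where is not measured and must be felt or seen. Shank top 10 mm above; free end 13 mm past the hole. The pin is stuck. The clip goes in with its y along this y, either way round.

How it is judged:
On the way, in this order (a step that is already met when the one before it is completed fails the run):
1. the clip is drawn up out of the parking block (height (world z) of clip_loop above 0.137 m), for 0.05 s.
2. the straight leg has gone through the cross hole of the pin (z of clip_seat in the frame of lug_face below 0.02 m and x of clip_seat in the frame of lug_face between -0.004 and 0.004 m and y of clip_seat in the frame of lug_face between -0.043 and -0.007 m), for 0.02 s.
At the end, for the whole second after the job is handed in: The clip is at rest and released, its leg through the hole: seat point within 3 mm of the pin axis sideways and in height, 7 to 43 mm out from the lug, upright within 0.25 rad, the bowed leg within 0.025 rad of its rest shape round the shank (x of clip_seat in the frame of lug_face between -0.003 and 0.003 m and y of clip_seat in the frame of lug_face between -0.043 and -0.007 m and z of clip_seat in the frame of lug_face between -0.003 and 0.003 m and angle between the z axis of clip_seat and the z axis of lug_face, either way round below 0.25 rad and value of joint clip_bow below 0.025 rad and linear speed of clip below 0.02 m/s); the robot touches nothing.
It fails at once if the clip is pushed on the pin or clevis with more than 40 N (contact force between clip and clevis above 40 N).
It fails at once if the gripper pushes on the clevis or pin with more than 40 N (contact force between the fingers and clevis above 40 N).
It fails at once if the clip is dropped on the bench (height (world z) of clip_loop below 0.055 m).
It fails at once if something else on the bench is moved by more than 30 mm (distance of any of paint_marker, spare_bearing, pinion, grease_tub, hex_key, tape_roll, caliper from where it was at the start of the episode above 0.03 m).
It also fails if it takes over 67 s, if anything falls off the work surface, if the arm or the gripper's body presses on something with over 40 N, if the wrist force passes 120 N, or if a joint passes its speed limit or range.

## Robot

A 6-joint arm with a two-finger parallel gripper is mounted at the origin on a cart in front of the work surface, level with it; the furniture and walls round the work are solid. World frame = base frame: x ahead of the robot, y to its left, z up, the work surface at z = 0. Lengths are in m, angles in rad, forces in N, time in s.
With the tool pointing down it reaches from about 0.3 to 0.75 m from the base axis. Payload 8.5 kg.
Tool frame: the origin (TCP) lies at the very end of the fingers, on their centre line; the grasp point (between the pads) lies 19 mm behind it; x points along the fingers, y is the direction in which the jaws open and shut, and the axes are right-handed (so a half turn about x gives the same grasp; the last joint's range is limited). The gripper opens to 88 mm and grips with 3 to 60 N. Pads are 18 mm wide; open, the fingers measure 123 mm over their backs; the gripper's body (75 mm by 187 mm) begins 45 mm behind the grasp point.
Start: joints at [-1.45, 0.381, 1.297, -0, 1.464, -0.215], TCP at [0.181, -0.519, 0.239] pointing down, gripper open.
Joint ranges: [-3.11, 3.11], [-0.89, 2.33], [0.22, 2.48], [-1.42, 4.56], [0.17, 2.85], [-2.88, 2.88]. Speed limits (rad/s): [2.39, 2.39, 3.14, 3.14, 3.14, 3.14].

## Interface

Orientations are given as a rotation vector (axis times angle).
In Python, from plant import bot, optics gives the robot as it stands. The module is installed in compiled form; this text tells all that it offers.
- The arm moves only by the tool jog_arm, never from a script. Its argument "commands" is a list of rows, each a list of 5 numbers: the shift along the world's x, y, z in mm, then the turn about the world's z in degrees, then the opening, from 0 (shut) to 1 (fully open). A call has 1 to 12 rows; each row shifts and turns the commanded pose from where the row before left it; what a row does not reach is not made up. A row lasts 1/8 s, in which the tool goes at most 62.5 mm and 10.7 degrees, less where a joint would pass 70% of its speed; a pose out of reach is approached as far as the arm can. A call with a gripper value outside its range is refused whole. The fingers move at their own pace and stop on an object; "newtons" is the grip in N (left out, the last holds). Time passes only in rows, so rows that do not move let the fingers close. It gives the time, the measured TCP pose, the force and the opening at its end, in the units of the state.
- bot.get_state(): the state, without advancing time (a new reading comes with each control period).
- optics.read_camera(name): name is "scene" or "top" or "wrist"; returns the picture (384x512x3 uint8, red, green, blue); there is no depth.
- optics.calibration(name): a dict with "mtx" (3x3 intrinsics, pixels), "extrinsics" (4x4, takes a point from camera to world coordinates). Camera axes: x right, y up, looking along -z (the intrinsics and any distortion apply to the point x, -y, -z); pixel columns grow to the right and rows downward; lengths in m; the calibration is good to about 2 mm. A picture is of the moment at which its call begins: read the wrist's pose just before it. calibration takes no time and is no camera call; for the wrist camera it gives the pose at the moment of the call.
- bot.finish_job(): hands the job in, once; it reports no verdict.
The state is a dict: "time_s": time; "joint_positions": joint angles; "joint_velocities": joint speeds; "joint_torque": joint torques, N m; "ee_pos": TCP position; "tool_rot": TCP orientation; "ft_force": force on the tool from outside, world axes, zero at the start; "torque": the same for the moment, N m; "gripper_width": finger opening in m.
Only numpy, scipy, OpenCV 4.12 (cv2) and the standard library are available. Lean on these libraries where they do the work, as an engineer would, in place of code of your own. Each camera call takes 0.05 s, during which the arm holds its last target. There are 200 camera calls.

## Working session

There is one attempt and no reset: what is moved stays moved. The work goes in short steps, Python scripts to look and compute and a tool call to move; the robot and the scene stay as the last step left them, time stands still between calls to the robot, and variables do not carry over. Pictures are saved under pics/ and viewed, about 8 in all and at most 12, crops included, and the job is handed in when it is done.

Besides the shell and the picture viewer there is one more tool, called after "Call:" as name(argument=value, ...) on one line, values as JSON. jog_arm: Moves the arm, as the interface text tells. Its arguments: {"type":"object","properties":{"commands":{"type":"array","items":{"type":"array","items":{"type":"number"}}},"newtons":{"type":"number"}},"required":["commands"]}

```bash
mkdir -p pics; cat > h.py <<'E'
import numpy as np, cv2
from plant import bot, optics
def cam(n, f=None):
    c=optics.calibration(n); im=optics.read_camera(n)
    if f: cv2.imwrite('pics/'+f, im[:,:,::-1])
    return im,c
def ray(c,u,v):
    K=np.array(c['mtx']);E=np.array(c['extrinsics'])
    d=np.linalg.inv(K)@[u,v,1]; d=np.array([d[0],-d[1],-d[2]])
    return E[:3,3],E[:3,:3]@d
def onz(c,u,v,z):
    o,d=ray(c,u,v); return o+d*(z-o[2])/d[2]
def proj(c,p):
    K=np.array(c['mtx']);E=np.array(c['extrinsics'])
    q=E[:3,:3].T@(np.array(p)-E[:3,3]); q=K@[q[0],-q[1],-q[2]]; return q[:2]/q[2]
E
python3 - <<'E'
from h import *
a,c=cam('top','top.png');b,c2=cam('scene','scene.png')
print([list(k) for k in (c,)],c,c2)
w,_=cam('wrist','w0.png')
cv2.imwrite('pics/both.png',np.hstack([a,b])[:,:,::-1])
s=bot.get_state();print(s)
E
```

```text
[['mtx', 'extrinsics']] {'mtx': array([[382.17119811,   0.        , 258.25441627],
       [  0.        , 382.17119811, 195.8475373 ],
       [  0.        ,   0.        ,   1.        ]]), 'extrinsics': array([[ 0.01654301,  0.99332887, -0.11412311,  0.34357322],
       [-0.99901305,  0.02112659,  0.03907164, -0.02809239],
       [ 0.04122202,  0.11336412,  0.992698  ,  0.91507422],
       [ 0.        ,  0.        ,  0.        ,  1.        ]])} {'mtx': array([[433.43492355,   0.        , 247.58414297],
       [  0.        , 433.43492355, 189.27457717],
       [  0.        ,   0.        ,   1.        ]]), 'extrinsics': array([[-0.81711296,  0.39980676, -0.41530827,  0.10640045],
       [-0.57644918, -0.57381887,  0.58175446,  0.43553877],
       [-0.00572235,  0.71476322,  0.69934312,  0.66832085],
       [ 0.        ,  0.        ,  0.        ,  1.        ]])}
{'time_s': 0.15, 'joint_positions': array([-1.45027818e+00,  3.81075384e-01,  1.29801784e+00,  4.80041451e-05,
        1.46361827e+00, -2.15306619e-01]), 'joint_velocities': array([-0.00078687, -0.00109653, -0.00204536,  0.0002307 , -0.00042801,
       -0.00040834]), 'joint_torque': array([ 1.89713355e-03, -4.38080835e+01, -2.24614781e+01,  7.13101658e-02,
        3.42780759e-02, -8.11077916e-05]), 'ee_pos': array([ 0.18123207, -0.5190661 ,  0.23828448]), 'tool_rot': array([ 2.03989693,  0.34691045, -2.03968863]), 'ft_force': array([ 1.71198801, -0.24984153, -0.26720098]), 'torque': array([-0.01397975,  0.01404802,  0.06433484]), 'gripper_width': 0.08792011962477403}
```

View pics/top.png

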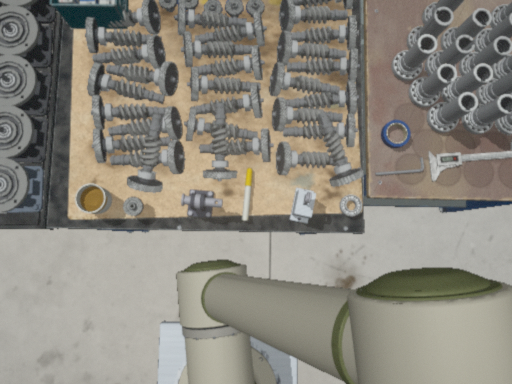

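View pics/scene.png

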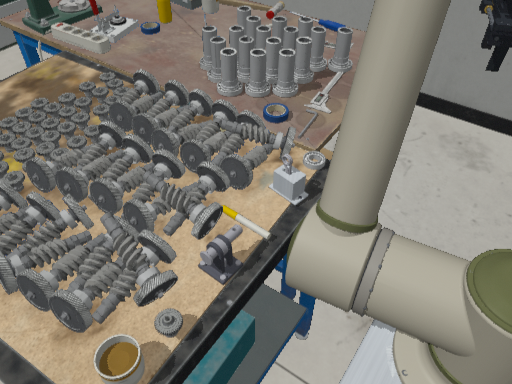

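The top view shows the clevis near (200,202), and the stand with the clip near (303,205). In the scene view they are at (222,255) and (290,180). I'll enlarge both.

```bash
python3 - <<'E'
from h import *
t=cv2.imread('pics/top.png');s=cv2.imread('pics/scene.png')
def z(i,u,v): return cv2.resize(i[v-25:v+25,u-33:u+33],(396,300),interpolation=cv2.INTER_CUBIC)
cv2.imwrite('pics/crop.png',np.vstack([np.hstack([z(t,200,202),z(t,303,202)]),np.hstack([z(s,222,255),z(s,290,172)])]))
c=optics.calibration('top');c2=optics.calibration('scene')
for u,v in((200,202),(303,205)):print(onz(c,u,v,.05))
print(onz(c2,222,255,.05),onz(c2,290,180,.05))
E
```

```text
[0.42621644 0.06946809 0.05      ]
[ 0.42415317 -0.164802    0.05      ]
[0.41496199 0.08271083 0.05      ] [ 0.4170027  -0.15192554  0.05      ]
```

View pics/crop.png

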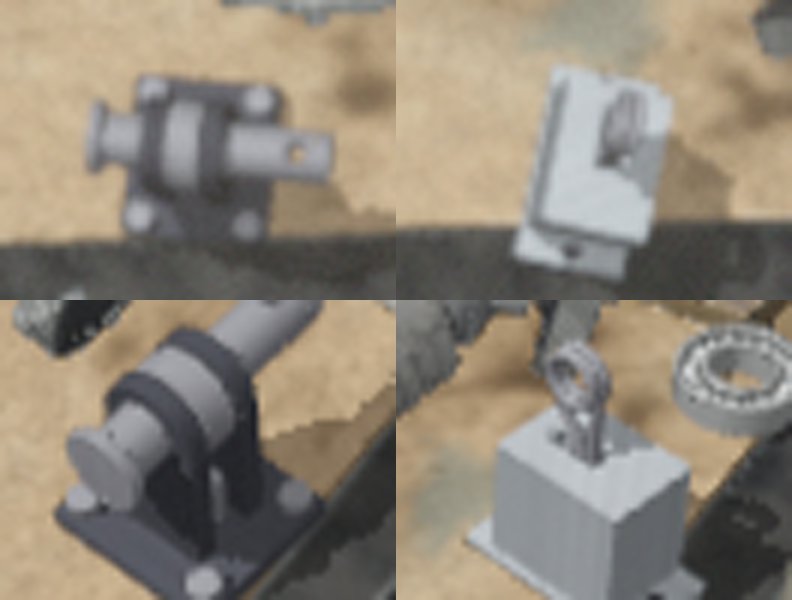

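The hole is visible in the top crop at about (216.7,202.3), and the coil is at about (308,197). The clip is yawed about -11° and the clevis about -6.6°. Next I'll triangulate both.

```bash
cat >> h.py <<'E'
def tri(L):
    A=np.zeros((3,3));b=np.zeros(3)
    for o,d in L:
        d=d/np.linalg.norm(d);P=np.eye(3)-np.outer(d,d);A+=P;b+=P@o
    p=np.linalg.solve(A,b);return p
E
python3 - <<'E'
from h import *
from scipy.spatial.transform import Rotation as R
c=optics.calibration('top');c2=optics.calibration('scene')
print('coil',tri([ray(c,308.2,197),ray(c2,287.3,160)]), onz(c,308.2,197,.09))
for n,u,v in(('hole',216.7,202.3),('end',222.5,203.3),('lug',204.3,202),('head',183,199.5)):print(n,onz(c,u,v,.07 if n=='hole' else .06))
T=R.from_rotvec(bot.get_state()['tool_rot']).as_matrix();print(T, np.degrees(np.arctan2(T[1,1],T[0,1])))
w=optics.calibration('wrist')['extrinsics'];print(w)
E
```

```text
coil [ 0.43869098 -0.17186779  0.0802166 ] [ 0.43821416 -0.16985408  0.09      ]
hole [0.42439605 0.03043707 0.07      ]
end [0.42336909 0.01812164 0.06      ]
lug [0.42545809 0.05877695 0.06      ]
head [0.43008971 0.10627961 0.06      ]
[[-8.71316031e-05  3.29543056e-01 -9.44140544e-01]
 [ 1.11646067e-03 -9.44139927e-01 -3.29542944e-01]
 [-9.99999373e-01 -1.08280939e-03 -2.85657435e-04]] -70.75894507594846
[[ 0.33007941  0.89718983  0.2934246   0.25812227]
 [-0.94395228  0.31415368  0.10129936 -0.49271864]
 [-0.00129566 -0.31041565  0.95060004  0.38356142]
 [ 0.          0.          0.          1.        ]]
```

Call:
jog_arm(commands=[[32,43.5,0,-3.8,1],[32,43.5,0,-3.8,1],[32,43.5,0,-3.8,1],[32,43.5,0,-3.8,1],[32,43.5,0,-3.8,1],[32,43.5,0,-3.8,1],[32,43.5,-10,-3.7,1],[32,43.5,-10,-3.7,1],[0,0,0,0,1],[0,0,0,0,1]], newtons=20)

```text
time_s: 1.4
ee_pos: [0.4371, -0.1716, 0.2187]
tool_rot: [-2.121, 0.203, 2.122]
ft_force: [0.2, -0.6, -0.3]
gripper_width: 0.0882
```

```bash
python3 - <<'E'
from h import *
s=bot.get_state();print(s['time_s'],s['ee_pos'],s['ft_force'])
a,c=cam('wrist','w1.png');np.save('w1.npy',c['extrinsics']);print(c)
E
```

```text
1.4 [ 0.43707836 -0.17157816  0.21873792] [ 0.22393944 -0.55510111 -0.31254384]
{'mtx': array([[299.54743895,   0.        , 258.55038253],
       [  0.        , 299.54743895, 191.35728342],
       [  0.        ,   0.        ,   1.        ]]), 'extrinsics': array([[-1.88746016e-01,  9.33339735e-01,  3.05371709e-01,
         5.17054324e-01],
       [-9.82025903e-01, -1.79471000e-01, -5.84404524e-02,
        -1.86872153e-01],
       [ 2.60569738e-04, -3.10913331e-01,  9.50438232e-01,
         3.63961893e-01],
       [ 0.00000000e+00,  0.00000000e+00,  0.00000000e+00,
         1.00000000e+00]])}
```

View pics/w1.png

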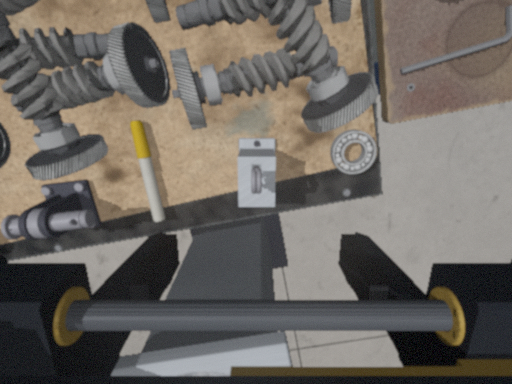

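The wrist view shows the stand at (257,175) with its edges square to the image, and the clevis pin at (70,222). I'll enlarge those two and fit the stand's top face.

```bash
python3 - <<'E'
from h import *
t=cv2.imread('pics/w1.png')
def z(u,v,w,h,k): return cv2.resize(t[v-h:v+h,u-w:u+w],None,fx=k,fy=k,interpolation=cv2.INTER_CUBIC)
cv2.imwrite('pics/crop2.png',np.hstack([z(257,175,30,45,6),z(60,215,35,45,6)]))
c=optics.calibration('wrist')
g=cv2.cvtColor(t,cv2.COLOR_BGR2HSV); m=((g[:,:,1]<40)&(g[:,:,2]>140)).astype(np.uint8); m[:, :225]=0;m[:,290:]=0;m[:130]=0;m[215:]=0
cs,_=cv2.findContours(m,0,2);k=max(cs,key=cv2.contourArea);r=cv2.minAreaRect(k);print(r)
for u,v in cv2.boxPoints(r):print(u,v,onz(c,u,v,.056))
E
```

```text
((256.5, 180.5), (39.0, 51.0), 0.0)
237.0 206.0 [ 0.40582554 -0.14192232  0.056     ]
237.0 155.0 [ 0.46130014 -0.1539504   0.056     ]
276.0 155.0 [ 0.45358463 -0.19380206  0.056     ]
276.0 206.0 [ 0.39767113 -0.18402684  0.056     ]
```

View pics/crop2.png

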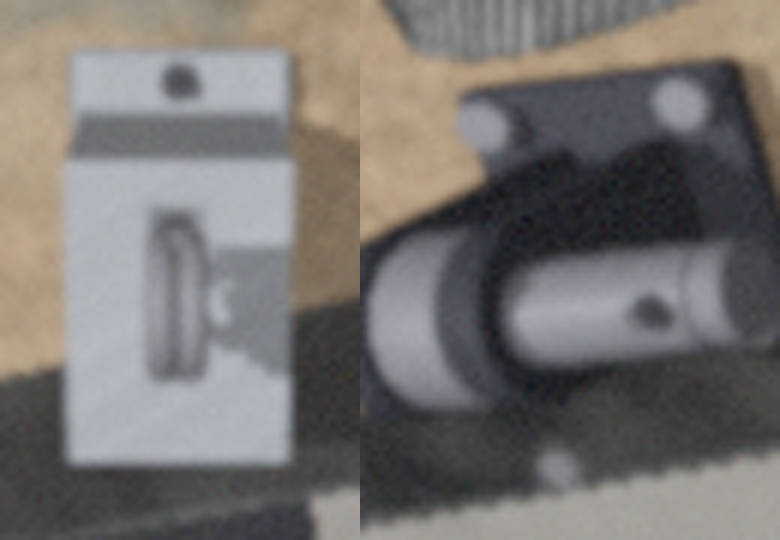

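```bash
python3 - <<'E'
from h import *
c=optics.calibration('wrist');ct=optics.calibration('top')
for z in(.086,.09,.098):print(z,onz(c,256.3,179.5,z))
print('coil top edge pts at .1', onz(c,256,166,.09),onz(c,256,193,.09))
print('coil xyz',tri([ray(c,256.3,179.5),ray(ct,308.2,197),ray(optics.calibration('scene'),287.3,160)]))
print('hole w',onz(c,73.7,222.2,.07),'t',onz(ct,216.7,202.3,.07))
E
```

```text
0.086 [ 0.43980083 -0.17041454  0.086     ]
0.09 [ 0.44090871 -0.17065935  0.09      ]
0.098 [ 0.44312446 -0.17114899  0.098     ]
coil top edge pts at .1 [ 0.45385172 -0.17290927  0.09      ] [ 0.42769375 -0.16777495  0.09      ]
coil xyz [ 0.43840146 -0.17088113  0.08134921]
hole w [0.42595658 0.03125603 0.07      ] t [0.42439605 0.03043707 0.07      ]
```

Call:
jog_arm(commands=[[2,1,-40,0,1],[0,0,-40,0,1],[0,0,-40,0,0.6],[0,0,-30,0,0.4],[0,0,0,0,0.3],[0,0,0,0,0],[0,0,0,0,0],[0,0,0,0,0],[0,0,0,0,0]], newtons=35)

```text
time_s: 2.58
ee_pos: [0.4394, -0.1703, 0.0691]
tool_rot: [-2.122, 0.204, 2.121]
ft_force: [0.5, 0.0, -0.2]
gripper_width: 0.0202
```

Call:
jog_arm(commands=[[0,0,0,0,0],[0,0,0,0,0],[0,0,0,0,0]])

```text
time_s: 2.95
ee_pos: [0.4393, -0.1703, 0.0688]
tool_rot: [-2.121, 0.203, 2.121]
ft_force: [0.6, -0.2, 0.8]
gripper_width: 0.0095
```

Opening is 9.5 mm, so the coil is held. I'll lift it straight up and carry it across above the pin.

Call:
jog_arm(commands=[[0,0,20,0,0],[0,0,30,0,0],[0,0,40,0,0],[0,30,0,1,0],[0,40,0,1,0],[0,40,0,2,0],[-2,40,0,1,0],[-2,30,0,1,0],[0,20,0,0,0],[0,0,0,0,0],[0,0,0,0,0],[0,0,0,0,0]])

```text
time_s: 4.45
ee_pos: [0.4353, 0.029, 0.1587]
tool_rot: [-2.176, 0.096, 2.177]
ft_force: [-0.2, 0.5, -0.4]
gripper_width: 0.0097
```

```bash
python3 - <<'E'
from h import *
s=bot.get_state();print(s['time_s'],s['ee_pos'],s['ft_force'],s['gripper_width'])
a,c=cam('wrist','w2.png');print(c['extrinsics'][:3])
b,cs=cam('scene','s2.png');t,ct=cam('top','t2.png')
L=np.array(s['ee_pos'])+[0,0,.019];u,v=proj(cs,L).astype(int);print(u,v);u2,v2=proj(ct,L).astype(int);print(u2,v2)
k=lambda i,u,v,w,h,f:cv2.resize(i[max(v-h,0):v+h,max(u-w,0):u+w],(400,300),interpolation=cv2.INTER_CUBIC)
uw,vw=proj(c,L-[0,0,.08]).astype(int);print(uw,vw)
x=np.vstack([cv2.resize(a[144:384,96:416],(800,600)),])
cv2.imwrite('pics/w2c.png',x[:,:,::-1])
cv2.imwrite('pics/st2.png',np.hstack([k(b,222,240,48,36,1),k(t,210,200,48,36,1)])[:,:,::-1])
E
```

```text
4.45 [0.43531947 0.02901407 0.15868232] [-0.17252579  0.53936679 -0.36431174] 0.009672112173783021
[[-8.69350317e-02  9.46882441e-01  3.09606109e-01  5.16419248e-01]
 [-9.96213981e-01 -8.26489639e-02 -2.69601956e-02  2.19095135e-02]
 [ 6.04882949e-05 -3.10777720e-01  9.50482617e-01  3.03922955e-01]]
228 180
213 191
258 209
```

View pics/w2c.png

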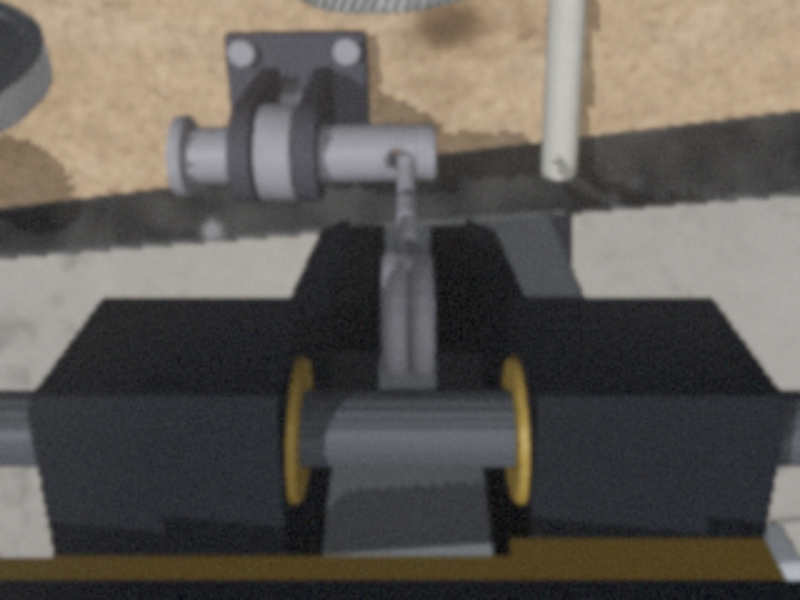

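View pics/st2.png

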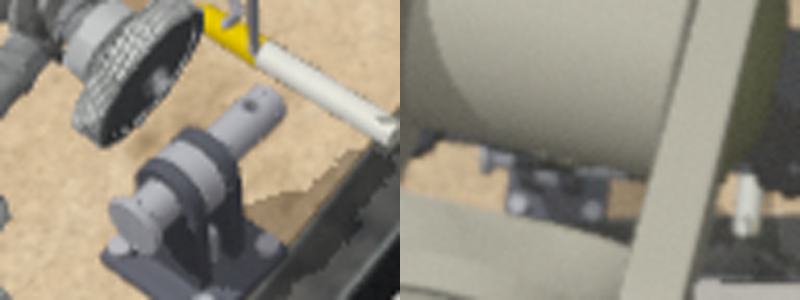

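The wrist view shows the pin level in the image. The hole is at crop (397,157), px (254.8,206.8), and the leg tip is just beside it at crop (403,158), px (257.2,207.2). The scene view shows the hole at px (234,228.7).

```bash
python3 - <<'E'
from h import *
c=optics.calibration('wrist');cs=optics.calibration('scene')
print('hole',onz(c,254.8,206.8,.07),'s',onz(cs,234,228.7,.07),tri([ray(c,254.8,206.8),ray(cs,234,228.7)]))
for z in(.1,.104):print('tip',onz(c,257.2,207.2,z))
x=proj(c,[.4252,.0305,.07]);print(x)
t=cv2.imread('pics/w2.png')
cv2.imwrite('pics/z.png',cv2.resize(t[185:241,220:295],(750,560),interpolation=cv2.INTER_CUBIC))
E
```

```text
hole [0.42692543 0.03308862 0.07      ] s [0.42314698 0.0350604  0.07      ] [0.42527002 0.03296637 0.06635392]
tip [0.43793368 0.02997202 0.1       ]
tip [0.43947218 0.02981871 0.104     ]
[258.06548316 208.4678159 ]
```

View pics/z.png

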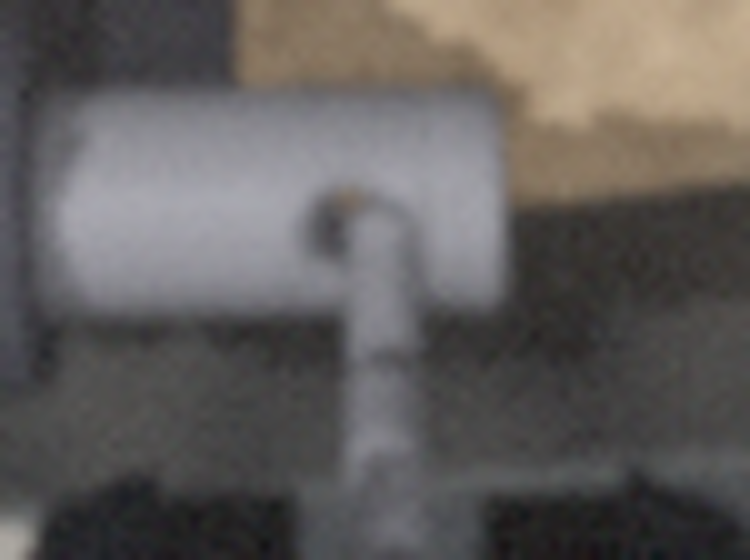

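```bash
python3 - <<'E'
from h import *
c=optics.calibration('wrist');ct=optics.calibration('top')
print('pin axis x',onz(c,256.5,205.2,.06),'end',onz(c,270.2,205.2,.06),onz(c,235,205.2,.06))
print('hole',onz(c,256.5,207.3,.07),'clevis w1?',onz(ct,216.7,202.3,.07))
s=bot.get_state();print(s['ee_pos'],s['ft_force'])
print('straight tip px',proj(c,[.4253,.0299,.1017]))
E
```

```text
pin axis x [0.42445705 0.03194764 0.06      ] end [0.42342349 0.02007401 0.06      ] [0.42607905 0.05058145 0.06      ]
hole [0.42635654 0.03171288 0.07      ] clevis w1? [0.42439605 0.03043707 0.07      ]
[0.43526372 0.02926936 0.15870893] [-0.08263003  0.48841758 -1.39439807]
straight tip px [258.79879907 223.98546325]
```

Call:
jog_arm(commands=[[0,1.7,-10,0,0],[0,0,-10,0,0],[0,0,-6,0,0],[0,0,0,0,0],[0,0,0,0,0]])

```text
time_s: 5.22
ee_pos: [0.4354, 0.0314, 0.1328]
tool_rot: [-2.177, 0.094, 2.177]
ft_force: [-0.6, 0.7, -0.8]
gripper_width: 0.0096
```

Call:
jog_arm(commands=[[0,0,-2,0,0],[0,0,-2,0,0],[0,0,0,0,0]])

```text
time_s: 5.6
ee_pos: [0.4352, 0.0315, 0.1287]
tool_rot: [-2.177, 0.094, 2.177]
ft_force: [-1.1, -0.2, -0.8]
gripper_width: 0.0095
```

Call:
jog_arm(commands=[[0,0,-1,0,0],[0,0,-1,0,0],[0,0,0,0,0]])

```text
time_s: 5.98
ee_pos: [0.4352, 0.0314, 0.1267]
tool_rot: [-2.177, 0.094, 2.177]
ft_force: [0.4, -0.2, -1.2]
gripper_width: 0.0094
```

Call:
jog_arm(commands=[[0,0,-1,0,0],[0,0,-1,0,0],[0,0,0,0,0]])

```text
time_s: 6.35
ee_pos: [0.4352, 0.0314, 0.1247]
tool_rot: [-2.177, 0.094, 2.177]
ft_force: [0.4, 0.9, -0.9]
gripper_width: 0.0094
```

Call:
jog_arm(commands=[[0,0,-1,0,0],[0,0,-1,0,0],[0,0,0,0,0]])

```text
time_s: 6.72
ee_pos: [0.4352, 0.0314, 0.1227]
tool_rot: [-2.177, 0.094, 2.177]
ft_force: [0.5, 0.0, -0.7]
gripper_width: 0.0097
```

Call:
jog_arm(commands=[[0,0,-1,0,0],[0,0,-1,0,0],[0,0,0,0,0]])

```text
time_s: 7.1
ee_pos: [0.4352, 0.0315, 0.1207]
tool_rot: [-2.177, 0.094, 2.177]
ft_force: [0.0, -0.1, -0.8]
gripper_width: 0.0097
```

Call:
jog_arm(commands=[[0,0,-1,0,0],[0,0,-1,0,0],[0,0,0,0,0]])

```text
time_s: 7.48
ee_pos: [0.4352, 0.0314, 0.1187]
tool_rot: [-2.177, 0.094, 2.177]
ft_force: [0.3, -0.6, -0.5]
gripper_width: 0.0097
```

```bash
python3 - <<'E'
from h import *
s=bot.get_state();print(s['ee_pos'],s['ft_force'],s['torque'])
a,c=cam('wrist','w3.png');b,cs=cam('scene','s3.png')
k=lambda i,u,v,w,h:cv2.resize(i[v-h:v+h,u-w:u+w],(400,500),interpolation=cv2.INTER_CUBIC)
cv2.imwrite('pics/z3.png',np.hstack([k(a,256,215,32,40),k(b,232,215,32,40)])[:,:,::-1])
E
```

```text
[0.43518617 0.03144529 0.1186672 ] [ 0.28986879 -0.5640298  -0.48399745] [ 0.10617835 -0.04014542 -0.0263559 ]
```

View pics/z3.png

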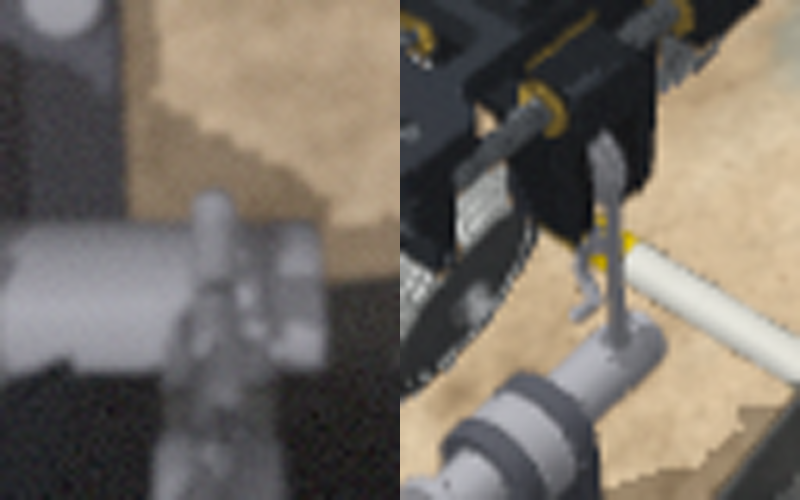

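The scene crop shows the straight leg entering the hole, with the bowed leg on the far side of the pin. There is no contact force, so I'll carry on down.

Call:
jog_arm(commands=[[0,0,-2,0,0],[0,0,-2,0,0],[0,0,-2,0,0],[0,0,-2,0,0],[0,0,0,0,0]])

```text
time_s: 8.2
ee_pos: [0.4353, 0.0314, 0.1106]
tool_rot: [-2.177, 0.094, 2.177]
ft_force: [-0.7, -0.2, 0.1]
gripper_width: 0.0096
```

Call:
jog_arm(commands=[[0,0,-2,0,0],[0,0,-2,0,0],[0,0,0,0,0]])

```text
time_s: 8.57
ee_pos: [0.4357, 0.0313, 0.1068]
tool_rot: [-2.178, 0.095, 2.176]
ft_force: [2.1, -0.4, 0.1]
gripper_width: 0.0094
```

Call:
jog_arm(commands=[[0,0,-2,0,0],[0,0,-2,0,0],[0,0,0,0,0]])

```text
time_s: 8.95
ee_pos: [0.4357, 0.0314, 0.1027]
tool_rot: [-2.178, 0.094, 2.176]
ft_force: [6.0, -0.8, 0.0]
gripper_width: 0.0096
```

Call:
jog_arm(commands=[[0,0,-2,0,0],[0,0,-2,0,0],[0,0,0,0,0]])

```text
time_s: 9.32
ee_pos: [0.4358, 0.0314, 0.0987]
tool_rot: [-2.178, 0.094, 2.175]
ft_force: [6.9, -0.1, 0.7]
gripper_width: 0.0095
```

Call:
jog_arm(commands=[[0,0,-2,0,0],[0,0,-1,0,0],[0,0,0,0,0]])

```text
time_s: 9.7
ee_pos: [0.4356, 0.0314, 0.0954]
tool_rot: [-2.178, 0.094, 2.176]
ft_force: [7.2, 0.9, -4.5]
gripper_width: 0.0096
```

Call:
jog_arm(commands=[[0,0,-2,0,0],[0,0,-1,0,0],[0,0,0,0,0]])

```text
time_s: 10.07
ee_pos: [0.4353, 0.0314, 0.0922]
tool_rot: [-2.177, 0.094, 2.178]
ft_force: [5.8, -0.4, -5.9]
gripper_width: 0.0096
```

Call:
jog_arm(commands=[[0,0,-1,0,0],[0,0,-1,0,0],[0,0,-1,0,0],[0,0,0,0,0]])

```text
time_s: 10.58
ee_pos: [0.4347, 0.0315, 0.0894]
tool_rot: [-2.175, 0.094, 2.179]
ft_force: [2.7, -1.3, -4.3]
gripper_width: 0.0097
```

Call:
jog_arm(commands=[[0,0,-1,0,0],[0,0,-1,0,0],[0,0,0,0,0]])

```text
time_s: 10.95
ee_pos: [0.4348, 0.0316, 0.0876]
tool_rot: [-2.176, 0.094, 2.178]
ft_force: [1.0, 0.1, -1.9]
gripper_width: 0.0099
```

Call:
jog_arm(commands=[[0,0,-1,0,0],[0,0,0,0,0]])

```text
time_s: 11.2
ee_pos: [0.435, 0.0315, 0.0867]
tool_rot: [-2.176, 0.094, 2.178]
ft_force: [0.2, 0.2, -1.6]
gripper_width: 0.0094
```

Call:
jog_arm(commands=[[0,0,-1,0,0],[0,0,0,0,0]])

```text
time_s: 11.45
ee_pos: [0.4354, 0.0314, 0.0858]
tool_rot: [-2.178, 0.094, 2.177]
ft_force: [1.0, 0.3, 0.3]
gripper_width: 0.0098
```

Call:
jog_arm(commands=[[0,0,-1,0,0],[0,0,0,0,0]])

```text
time_s: 11.7
ee_pos: [0.4357, 0.0313, 0.085]
tool_rot: [-2.179, 0.095, 2.176]
ft_force: [2.3, -1.0, 2.8]
gripper_width: 0.0092
```

Call:
jog_arm(commands=[[0,0,-1,0,0],[0,0,0,0,0]])

```text
time_s: 11.95
ee_pos: [0.4361, 0.0312, 0.0841]
tool_rot: [-2.18, 0.095, 2.175]
ft_force: [3.9, -1.1, 4.4]
gripper_width: 0.0093
```

The bow now rests on the shank top: force was about zero at TCP z 0.086 and rises below that. I'll ease back to that point, open and withdraw.

Call:
jog_arm(commands=[[0,0,1.5,0,0],[0,0,0,0,0],[0,0,0,0,0.15],[0,0,0,0,0.3],[0,0,0,0,0.45],[0,0,0,0,0.45],[0,0,0,0,0.45]], newtons=10)

```text
time_s: 12.82
ee_pos: [0.4352, 0.0315, 0.0852]
tool_rot: [-2.177, 0.094, 2.177]
ft_force: [-0.1, 0.0, 0.2]
gripper_width: 0.0398
```

Call:
jog_arm(commands=[[0,0,10,0,0.45],[0,0,20,0,0.45],[0,0,40,0,0.45],[0,0,40,0,0.45],[0,0,0,0,0.45],[0,0,0,0,0.45]])

```text
time_s: 13.58
ee_pos: [0.4348, 0.0315, 0.195]
tool_rot: [-2.177, 0.094, 2.178]
ft_force: [0.2, -0.5, -0.8]
gripper_width: 0.0397
```

```bash
python3 - <<'E'
from h import *
s=bot.get_state();print(s['time_s'],s['ee_pos'],s['ft_force'])
a,c=cam('wrist','w4.png');b,cs=cam('scene','s4.png')
k=lambda i,u,v,w,h:cv2.resize(i[v-h:v+h,u-w:u+w],(400,500),interpolation=cv2.INTER_CUBIC)
uw,vw=proj(c,[.43,.031,.08]).astype(int);print(uw,vw)
for p in([.4352,.0315,.1165],[.4352,.0315,.104],[.425,.0315,.07]):print(proj(cs,p),proj(c,p))
cv2.imwrite('pics/z4.png',np.hstack([k(a,uw,vw,32,40),k(b,234,220,32,40)])[:,:,::-1])
E
```

```text
13.575 [0.43484031 0.03150833 0.19501864] [ 0.17991794 -0.48056319 -0.80755937]
259 192
[228.93063185 207.08071749] [258.47840952 200.76423753]
[229.18389941 211.93141029] [258.48304959 195.65065968]
[234.34600698 227.02192385] [259.4143165  194.14766571]
```

View pics/z4.png

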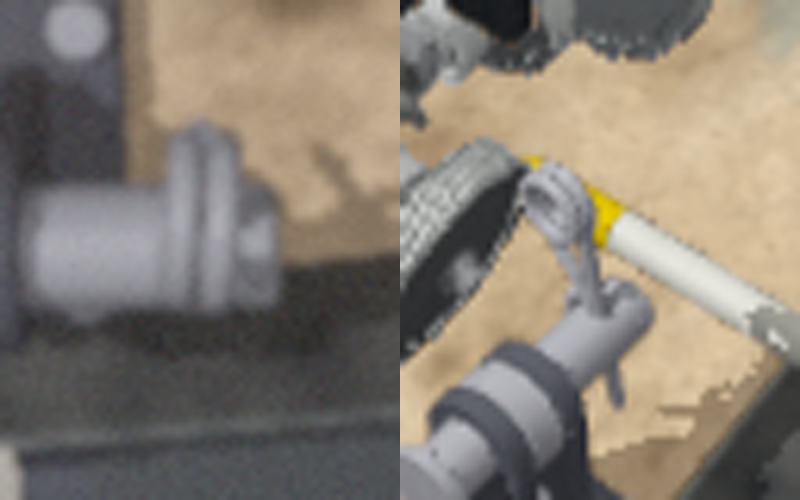

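```bash
python3 - <<'E'
from h import *
c=optics.calibration('scene')
# heights relative to the hole seen in the same camera (bias removed)
b=np.array([234,228.7])-proj(c,[.4252,.0315,.07])
for n,p,s in(('coil',[.4352,.0315,.104],(227.1,212)),('tip',[.4252,.0315,.028],(237.2,244.8))):print(n,proj(c,p)+b,s)
print(bot.finish_job())
E
```

```text
coil [228.92662508 213.65757681] (227.1, 212)
tip [234.6079242 243.3020768] (237.2, 244.8)
the job is handed in; nothing more can be done
None
```

I took the clip out of the parking block, put its straight leg down through the pin's cross hole on the first try, pressed it home, let go and handed the job in. No verdict is reported.

**Insertion:** The hole was about 28 mm out from the lug, at roughly (0.425, 0.0315). The force readings stayed below about 10 N. They showed the bow pushing sideways at up to 7 N, then pulling the clip down at about 6 N as it went over the shank. Force dropped to zero at TCP z of about 0.086, close to the expected 0.085. It rose again when I pressed 1–2 mm further, so the bow was on the shank top.

**Last checks:** After release the wrist force was about zero. The pictures show the clip upright around the pin, with the gripper 110 mm higher and clear.

**Disagreement:** In the scene camera, the coil and leg tip were 2 to 3 px from where I predicted them. The coil was about 2 px higher and the tip about 1.5 px lower, which looks like a small tilt or error in my pixel picks. Because the offsets go opposite ways, they show no clear height error. The camera alone does not confirm the 3 mm height tolerance; the force readings are the better evidence.

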